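Lock the height stop: key on the barrel, ring nipped tight

TASK

Put the red holding key on the square head of the blue height stop's barrel, fully down with its tail between the two posts, so that the barrel cannot turn. Then turn the brass lock ring clockwise (seen from above) until it is tight, at about 1.2 N m and not over 2 N m, without the barrel turning from its setting, then let go and leave the key on. Do not disturb the other things on the bench.

Things in the scene. Friction and masses are not known exactly. Their poses are not given: they have to be found in the camera images.
- housing: Blue cast height stop, fixed to the bench: 120 x 100 mm foot, round body 72 mm across up to 46 mm high, and a low arm towards its +x that carries the two posts. Origin: centre of the foot's underside, on the vertical barrel axis; x points from the barrel to the posts, z up.
- stop: The two upright steel posts of the housing, 10 mm thick, round-topped, tops 106 mm above the bench. Origin and axes as housing. The posts stand at x = 92 mm, y = +14.5 and -14.5 mm: a gap of 19 mm that takes the key's 16 mm tail; a blue ledge between them, 85.5 mm above the bench, bears it.
- barrel_seat (a point): Centre of the barrel's shoulder (44 mm across), on the barrel axis, 86 mm above the bench; z up, x and y square to the flats of the head. The steel square head (26 x 26 mm, narrowed to 22 x 22 mm for its top 4 mm) rises from here to 105 mm above the bench.
- barrel (a joint): Turn of the barrel from its setting, rad, positive clockwise from above; starts within 0.03 of 0, where the head's flats are square to the housing's axes. It turns easily (0.05 N m), so the ring (0.2 N m on the barrel) drags it round unless the key holds it. It must stay within 0.22 either way; the key's play and give take up to 0.17.
- ring_mark (a point): White mark on the top rim of the brass lock ring, 30 mm from the barrel axis, 81 mm above the bench.
- ring: Brass knurled lock ring, 66 mm across, from 57 to 81 mm above the bench, round the barrel; origin on the barrel axis at bench height; 11 mm free below it. It turns clockwise from above lightly (under 0.3 N m) for 0.5 to 1.1 rad (differs, cannot be seen), then bites on a spring washer: the torque climbs about 6 N m per rad; 1.2 N m is tight, over 2 N m too much.
- key: Red holding key, 0.16 kg, lying flat: a 44 x 44 x 10 mm head with a 28 x 28 mm square hole right through, a tail 16 mm wide, 10 mm thick, out to x = 110 mm, and a black upright grip tab. Origin: centre of the hole at the underside; x runs along the tail, z up. On the barrel its underside lies on the shoulder, its top 122 mm above the bench. The tail pushes a post with ring torque / 92 mm.
- key_grip (a point): Point inside the key's black grip tab (30 mm along the tail, 14 mm across it, from 10 to 36 mm above the key's underside): 45 mm from the hole's centre along x, 26 mm above the underside.
- wrench: Loose steel wrench, 160 mm, lying; a bystander.
- hammer: Loose hammer, lying; a bystander.
- screwdriver: Loose screwdriver, lying; a bystander.
- spare_ring: Loose spare brass ring, 66 mm across, 22 mm high; a bystander.
- tube: Standing offcut of steel tube, 90 mm across, 90 mm high; a bystander.
- slug: Standing aluminium slug, 40 mm across, 35 mm high; a bystander.
There are look-alikes about, which are no part of the job. What is meant by the key is not brown, green or pink, and is the larger of those in its own colour.

How it is judged:
On the way, in this order (a step that is already met when the one before it is completed fails the run):
1. the key is fully down on the barrel's square, its tail between the posts (horizontal distance between key and barrel_seat below 0.004 m and z of key in the frame of barrel_seat below 0.004 m and angle between the x axis of key and the x axis of housing, either way round below 0.12 rad and x of key_grip in the frame of housing above 0.02 m), for 0.2 s.
2. the ring, turned with the key left to itself, is tight: the key's tail pushes a post with over 8 N (0.74 N m) (all of step 1 and contact force between key and stop above 8 N and contact force between the fingers and key below 0.5 N and distance of ring_mark from where it was at the start of the episode above 0.011 m), for 0.1 s.
At the end, for the whole second after the job is handed in: Key at rest on the barrel's shoulder (within 4 mm sideways and in height, tail between the posts, within 0.12 rad of the housing's x), barrel within 0.22 rad of its setting, ring tightened (tail on post over 8 N for 0.1 s) and its mark still over 11 mm from its start (all of step 1 and value of joint barrel between -0.22 and 0.22 rad and distance of ring_mark from where it was at the start of the episode above 0.011 m and linear speed of key below 0.01 m/s); the robot touches nothing.
It fails at once if the barrel turns more than 0.22 rad from its setting (not (value of joint barrel between -0.22 and 0.22 rad)).
It fails at once if the ring is overtightened or the key forced: its tail pushes the posts with over 24 N (2.2 N m at the ring) (contact force between key and stop above 24 N).
It fails at once if a bystander is pushed more than 30 mm (distance of any of wrench, hammer, screwdriver, spare_ring, tube, slug from where it was at the start of the episode above 0.03 m).
It also fails if it takes over 67 s, if anything falls off the work surface, if the arm or the gripper's body presses on something with over 40 N, if the wrist force passes 120 N, or if a joint passes its speed limit or range.

ROBOT

A 6-joint arm with a two-finger parallel gripper is mounted at the origin on the work surface. World frame = base frame: x ahead of the robot, y to its left, z up, the work surface at z = 0. Lengths are in m, angles in rad, forces in N, time in s.
With the tool pointing down it reaches from about 0.3 to 0.875 m from the base axis. Payload 6.4 kg.
Tool frame: the origin (TCP) lies midway between the tips of the shut fingers; the grasp point (between the pads) lies 19 mm behind it (tcp_to_grasp is the distance from the TCP to the grasp point, in m); z points along the fingers, y is the line along which they close (so a half turn about z gives the same grasp; the last joint's range is limited). The gripper opens to 85 mm and grips with 20 to 120 N. Pads are 22 mm wide; open, the fingers measure 114 mm over their backs; the gripper's body (76 mm by 85 mm) begins 54 mm behind the grasp point. The pads swing forward as they close: fully open they stand 13 mm farther back than shut.
Start: joints at [-1.503, 0.181, 1.607, -0, 1.354, -0.206], TCP at [0.155, -0.554, 0.231] pointing down, gripper open.
Joint ranges: [-2.99, 2.99], [-0.89, 2.07], [0.3, 2.58], [-1.14, 4.28], [0, 2.63], [-3.12, 3.12]. Speed limits (rad/s): [2.57, 2.57, 3.01, 3.14, 3.14, 3.14].

INTERFACE

Orientations are given as [roll, pitch, yaw] about the fixed x, y, z axes, in that order (R = Rz(yaw) Ry(pitch) Rx(roll)).
In Python, from cell import reach, movel, movej, set_gripper, pause, solve_ik, state, camera, Unreachable, hand_in, search_frame, tcp_to_grasp gives the robot as it stands. Calls block until the motion is done:
- reach(position, orientation): joint-space move of the TCP to a pose.
- movel(position, feed=0.15, ori=None, stop_force=None): straight line of the TCP; ori=None keeps the orientation; feed is the mean speed in m/s. With stop_force (N) it stops when the force on the tool has changed by that much, and returns True; else False.
- movej(angles): joint-space move.
- set_gripper(opening, force=None): finger opening in m; force is the grip in N (None keeps the last); returns when the fingers have stopped.
- pause(seconds).
- solve_ik(position, orientation): joint angles nearest the present ones, or None.
- state(): the state.
- camera(name): name is "scene" or "side" or "wrist"; returns a dict with "frame" (420x560x3 uint8, red, green, blue), "range_z" (420x560 float32, m along the optical axis (not along the pixel's ray), 0 where there is no reading), "camera_matrix" (3x3 intrinsics, pixels), "rvec" (rotation vector, rad) and "tvec" (3), from world to camera coordinates, as OpenCV has them; the wrist camera has in their place "mount" (4x4, takes a point from camera to tool coordinates, whose origin is the TCP and whose axes are the flange's). Camera axes: x right, y down, z forward; pixel columns grow to the right and rows downward; lengths in m; the calibration is good to about 2 mm. A picture is of the moment at which its call begins: read the wrist's pose just before it.
A pose or a line that the arm cannot do raises Unreachable and nothing moves.
- hand_in(): hands the job in; it is judged then, once.
Trained networks look in a picture, given as the dict that the camera call returned (one of the last four; its "shot" number tells which), for a name from the list of things; names that differ only in an ending like _2 or _b are one class to them, and where a whole thing is asked for, a point or a joint stands for the part that bears it (a point fixed in the world has none). Each returns a list of dicts, best first, with "p" (0 to 1); they miss things now and then, are a little off and sometimes report something else, mostly with a low value. They report only what shows in the picture. A call takes as long as a camera call. They do not tell look-alikes from the thing itself.
- search_frame(picture, query): "position" ([column, row] in pixels, amid what is visible of it).
The state is a dict: "time_s": time; "joints": joint angles; "joint_velocities": joint speeds; "joint_torque": joint torques, N m; "position": TCP position; "tool_rot": TCP orientation; "wrist_force": force on the tool from outside, world axes, zero at the start; "torque": the same for the moment, N m; "opening": finger opening in m; "finger_force": force on a finger pad.
Only numpy, scipy, OpenCV 4.12 (cv2) and the standard library are available. Lean on these libraries where they do the work, as an engineer would, in place of code of your own. Each camera call takes 0.05 s, during which the arm holds its last target. There are 200 camera calls.

## Working session

There is one attempt and no reset: what is moved stays moved. The work goes in short steps, each a Python script; the robot and the scene stay as the last script left them, time stands still between calls to the robot, and variables do not carry over. Pictures are saved under pics/ and viewed, at most 10 in all, crops included, and the job is handed in when it is done.

```bash
mkdir -p pics; ls; cat > h.py <<'E'
import numpy as np, cv2
from cell import *
def save(c,n): cv2.imwrite('pics/'+n+'.png', cv2.cvtColor(c['frame'],cv2.COLOR_RGB2BGR))
def T_wc(c, st=None):
    T=np.eye(4)
    if 'mount' in c:
        from scipy.spatial.transform import Rotation as R
        t=np.eye(4); t[:3,:3]=R.from_euler('xyz',st['tool_rot']).as_matrix(); t[:3,3]=st['position']
        return t@np.array(c['mount'])
    T[:3,:3]=cv2.Rodrigues(np.array(c['rvec'],float))[0]; T[:3,3]=np.ravel(c['tvec'])
    return np.linalg.inv(T)
def cloud(c,st=None):
    T=T_wc(c,st); K=np.array(c['camera_matrix']); z=c['range_z'].astype(float)
    v,u=np.mgrid[:z.shape[0],:z.shape[1]]
    P=np.stack([(u-K[0,2])/K[0,0]*z,(v-K[1,2])/K[1,1]*z,z],-1)@T[:3,:3].T+T[:3,3]
    P[z<=0]=np.nan
    return P
E
python3 - <<'E'
from h import *
s=state(); print(s['tool_rot'],s['time_s'],tcp_to_grasp)
for n in ['scene','side']:
    c=camera(n); save(c,n); P=cloud(c)
    print(n,T_wc(c)[:3,3])
    for q in ['key','housing','ring','ring_mark','tube','spare_ring','key_grip','stop','barrel','hammer','wrench','screwdriver','slug']:
        for r in search_frame(c,q)[:5]:
            u,v=map(int,np.round(r['position'])); print(q,round(r['p'],2),u,v,P[min(v,419),min(u,559)].round(3))
E
```

```text
pics
[-3.13982079e+00 -3.68396327e-04  2.73775168e-01] 0.0 0.0187
scene [1.49713483 0.00296999 1.14944905]
key 0.83 264 227 [ 0.546 -0.126  0.01 ]
key 0.8 207 210 [ 0.518 -0.296  0.031]
key 0.63 194 172 [ 0.341 -0.375  0.006]
key 0.55 148 181 [ 0.403 -0.507  0.012]
key 0.52 244 155 [ 0.244 -0.229  0.007]
housing 0.59 338 228 [0.554 0.083 0.043]
ring 0.49 341 214 [0.539 0.087 0.085]
ring_mark 0.84 340 216 [0.543 0.085 0.081]
ring_mark 0.3 403 288 [0.72  0.256 0.024]
tube 0.59 222 274 [ 0.716 -0.218  0.003]
spare_ring 0.68 222 274 [ 0.716 -0.218  0.003]
spare_ring 0.61 252 185 [ 0.377 -0.184  0.005]
spare_ring 0.26 337 235 [0.615 0.078 0.086]
key_grip 0.87 242 158 [ 0.264 -0.233  0.011]
key_grip 0.59 207 207 [ 0.511 -0.297  0.036]
key_grip 0.57 264 226 [ 0.543 -0.126  0.011]
key_grip 0.52 194 172 [ 0.341 -0.375  0.006]
key_grip 0.51 152 181 [ 0.4   -0.495  0.011]
barrel 0.72 339 211 [0.527 0.081 0.083]
hammer 0.82 404 288 [0.719 0.259 0.023]
wrench 0.81 416 242 [0.547 0.306 0.004]
screwdriver 0.53 371 200 [0.413 0.18  0.02 ]
slug 0.82 282 289 [ 0.765 -0.053  0.034]
side [ 0.0685218  -1
[... 439 characters left out ...]
 [0.5   0.062 0.082]
spare_ring 0.79 253 244 [ 0.395 -0.155  0.005]
spare_ring 0.47 261 165 [0.52  0.068 0.095]
key_grip 0.89 294 221 [ 0.539 -0.131  0.015]
key_grip 0.85 258 309 [ 0.317 -0.376  0.014]
key_grip 0.67 308 346 [ 0.385 -0.522  0.008]
key_grip 0.62 308 268 [ 0.496 -0.307  0.009]
key_grip 0.54 225 271 [ 0.284 -0.219  0.012]
stop 0.47 285 163 [0.604 0.067 0.074]
stop 0.43 262 171 [0.516 0.051 0.084]
barrel 0.57 257 168 [0.506 0.068 0.087]
barrel 0.49 264 165 [0.533 0.074 0.085]
hammer 0.81 289 135 [0.71  0.258 0.029]
wrench 0.7 238 149 [ 0.527  0.305 -0.005]
wrench 0.33 262 172 [0.517 0.055 0.076]
screwdriver 0.45 219 180 [0.403 0.158 0.007]
slug 0.67 346 179 [ 0.764 -0.053  0.038]
```

View pics/scene.png

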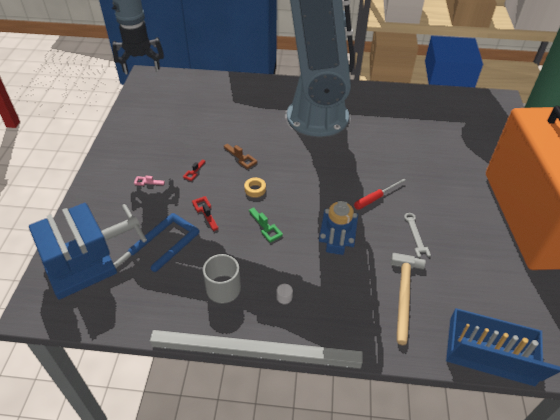

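View pics/side.png

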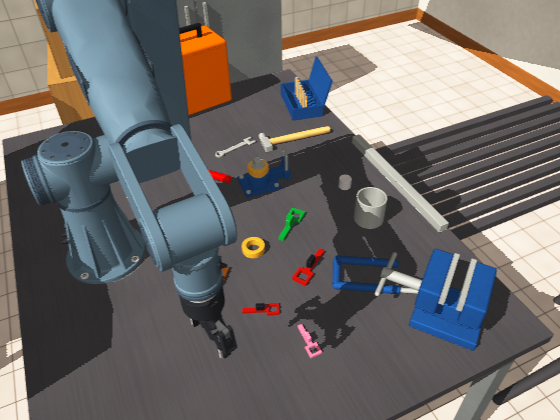

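The scene shows the large red key with its head at about (200,205) and tail to (213,228). The small red one is at (194,172), and the blue height stop at (338,228) with its posts towards the viewer (+x). Next I take close looks from the wrist camera.

```bash
python3 - <<'E'
from h import *
c=camera('scene'); P=cloud(c); hsv=cv2.cvtColor(c['frame'],cv2.COLOR_RGB2HSV)
red=((hsv[...,0]<6)|(hsv[...,0]>174))&(hsv[...,1]>150)&(hsv[...,2]>70)
m=red&(abs(P[...,0]-.51)<.08)&(abs(P[...,1]+.295)<.08)
Q=P[m][:,:2]; mu=Q.mean(0); w,V=np.linalg.eigh(np.cov(Q.T)); print('key',mu,V[:,1],np.sqrt(w),len(Q))
q=(Q-mu)@V[:,1]; print(q.min(),q.max())
hi=(P[...,2]>.098)&(P[...,2]<.115)&(abs(P[...,0]-.56)<.12)&(abs(P[...,1]-.08)<.08)
print(P[hi].round(3)[:60].tolist())
print(np.array(camera('wrist')['mount']).round(3).tolist(), camera('wrist')['camera_matrix'])
yaw=np.arctan2(V[1,1],V[0,1]); 
for y in (-0.5,-.7,.5,.0,-.3): print(y,solve_ik([.51,-.295,.25],[np.pi,0,y]),solve_ik([.52,.08,.3],[np.pi,0,y]))
E
```

```text
key [ 0.50489081 -0.30700308] [-0.82814018 -0.56052104] [0.01098783 0.04540764] 213
-0.07771062542810485 0.06183893658203418
[[0.505, 0.076, 0.1], [0.51, 0.079, 0.106], [0.511, 0.081, 0.107], [0.507, 0.084, 0.104], [0.509, 0.087, 0.106], [0.506, 0.09, 0.103], [0.507, 0.092, 0.104], [0.511, 0.076, 0.103], [0.512, 0.079, 0.104], [0.514, 0.081, 0.106], [0.517, 0.084, 0.11], [0.513, 0.087, 0.106], [0.512, 0.09, 0.105], [0.507, 0.093, 0.101], [0.51, 0.095, 0.104], [0.511, 0.098, 0.105], [0.507, 0.101, 0.102], [0.512, 0.076, 0.1], [0.515, 0.079, 0.103], [0.516, 0.082, 0.105], [0.515, 0.084, 0.104], [0.513, 0.087, 0.102], [0.52, 0.089, 0.11], [0.513, 0.093, 0.103], [0.513, 0.095, 0.103], [0.511, 0.098, 0.102], [0.52, 0.076, 0.104], [0.521, 0.079, 0.106], [0.521, 0.082, 0.106], [0.517, 0.085, 0.102], [0.518, 0.087, 0.104], [0.52, 0.09, 0.106], [0.517, 0.093, 0.103], [0.519, 0.095, 0.105], [0.519, 0.098, 0.106], [0.525, 0.076, 0.106], [0.521, 0.079, 0.102], [0.52, 0.082, 0.101], [0.521, 0.085, 0.103], [0.524, 0.087, 0.106], [0.52, 0.09, 0.102], [0.525, 0.092, 0.107], [0.523, 0.095, 0.106], [0
[... 936 characters left out ...]
1692204e-02  1.90506730e-02  1.64417149e+00 -4.44089210e-16
  1.47837049e+00  2.19762711e+00]
0.5 [-7.25707156e-01  1.96810188e-01  1.54993785e+00 -4.44089210e-16
  1.39484462e+00  3.45089171e-01] [-7.31692204e-02  1.90506730e-02  1.64417149e+00 -4.44089210e-16
  1.47837049e+00  9.97627106e-01]
0.0 [-7.25707156e-01  1.96810188e-01  1.54993785e+00 -4.44089210e-16
  1.39484462e+00  8.45089171e-01] [-7.31692204e-02  1.90506730e-02  1.64417149e+00 -4.44089210e-16
  1.47837049e+00  1.49762711e+00]
-0.3 [-7.25707156e-01  1.96810188e-01  1.54993785e+00 -4.44089210e-16
  1.39484462e+00  1.14508917e+00] [-7.31692204e-02  1.90506730e-02  1.64417149e+00 -4.44089210e-16
  1.47837049e+00  1.79762711e+00]
```

```bash
python3 - <<'E'
from h import *
import pickle
for n,p,y in [('wh',[.564,.077,.286],-.17),('wk',[.509,-.304,.20],.595)]:
    reach(p,[np.pi,0,y]); s=state(); c=camera('wrist'); save(c,n)
    c={k:c[k] for k in c}; pickle.dump((s,c),open(n+'.pkl','wb'))
    print(n,s['position'],s['tool_rot'],s['time_s'],s['wrist_force'])
a=[cv2.imread(f'pics/{n}.png') for n in('wk','wh')]
cv2.imwrite('pics/both.png',cv2.resize(np.vstack(a),(448,672))[:600] if 0 else cv2.resize(np.hstack(a),(800,300)))
E
```

```text
wh [0.56409087 0.07627136 0.2858992 ] [ 3.14143395e+00  9.74332442e-05 -1.70976024e-01] 4.2083 [ 1.35049684 -0.04526527 -0.35842727]
wk [ 0.50933461 -0.30351881  0.20019914] [ 3.14149198e+00 -3.54366513e-04  5.94974743e-01] 5.725 [ 0.74399182 -0.13713411 -0.12921468]
```

View pics/both.png

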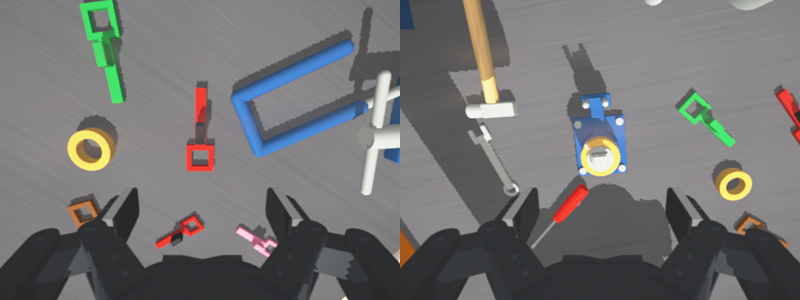

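The left half (key view) shows the red key upright, hole at about (200,157) and tail up to (202,83). The right half shows the stop, with the barrel at (601,155) and the posts at (597,100). I'll take one closer look at each for the fit.

```bash
python3 - <<'E'
from h import *
import pickle
out=[]
for n,p,y in [('ck',[.509,-.304,.12],.595),('ch',[.564,.076,.206],-.17)]:
    reach(p,[np.pi,0,y]); pause(.3); s=state(); c=camera('wrist'); pickle.dump((s,dict(c)),open(n+'.pkl','wb'))
    out.append(cv2.resize(cv2.cvtColor(c['frame'],cv2.COLOR_RGB2BGR)[100:400,180:380],None,fx=2,fy=2))
    P=cloud(c,s); print(n,s['position'],s['time_s'])
    if n=='ch':
        m=(P[...,2]>.096)&(P[...,2]<.12)&(abs(P[...,0]-.57)<.1)&(abs(P[...,1]-.08)<.06)
        k,l,st,ce=cv2.connectedComponentsWithStats(m.astype(np.uint8))
        for i in range(1,k): print(st[i],P[l==i].mean(0).round(4),np.nanmin(P[l==i],0).round(3),np.nanmax(P[l==i],0).round(3))
cv2.imwrite('pics/close.png',np.hstack(out))
E
```

```text
ck [ 0.51006965 -0.30485027  0.12212729] 6.4917
ch [0.56404768 0.07534173 0.20579438] 8.3
[281 147  12  14 128] [0.608  0.0656 0.104 ] [0.603 0.061 0.096] [0.612 0.07  0.107]
[245 150  13  13 129] [0.6106 0.0939 0.1037] [0.605 0.09  0.096] [0.615 0.099 0.107]
[262 242  32  31 833] [0.5196 0.0882 0.1034] [0.503 0.075 0.096] [0.531 0.103 0.107]
```

View pics/close.png

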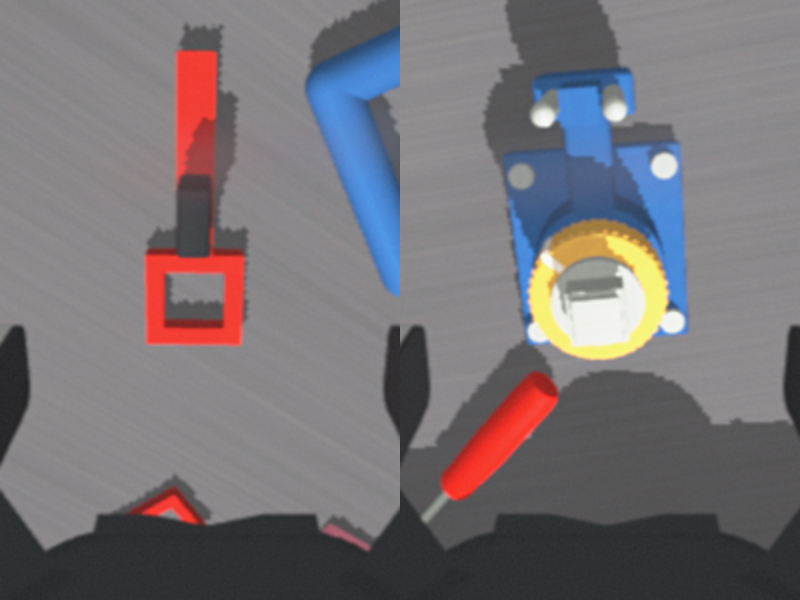

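The left half shows the key upright in the crop, with the hole at (195,298) and the tail tip at (197,52). The right half shows the ring centred at about (598,290) and the posts at (543,112) and (615,105). Now I fit the silhouettes.

```bash
cat >> h.py <<'E'
from scipy.optimize import minimize
SS=4
def proj(c,T,X):
    Y=(np.asarray(X)-T[:3,3])@T[:3,:3]; K=np.array(c['camera_matrix'])
    return np.stack([K[0,0]*Y[:,0]/Y[:,2]+K[0,2],K[1,1]*Y[:,1]/Y[:,2]+K[1,2]],1)
def box(a,b,c0,d,e,f): return np.array([[x,y,z] for x in(a,b) for y in(c0,d) for z in(e,f)])
def place(X,p,z0):
    C,S=np.cos(p[2]),np.sin(p[2]); return np.stack([p[0]+C*X[:,0]-S*X[:,1],p[1]+S*X[:,0]+C*X[:,1],X[:,2]+z0],1)
def hullmask(c,T,X,shape):
    m=np.zeros((shape[0]*SS,shape[1]*SS),np.float32); q=proj(c,T,X)*SS+(SS-1)/2
    cv2.fillConvexPoly(m,cv2.convexHull(np.round(q*16).astype(np.int32)),1,shift=4); return m
def keyred(c,T,p,z0):
    sh=c['frame'].shape; t=.022;h=.014
    m=sum(hullmask(c,T,place(box(*b,0,.01),p,z0),sh) for b in [(-t,-h,-t,t),(h,t,-t,t),(-t,t,-t,-h),(-t,t,h,t),(t,.11,-.008,.008)])
    m=np.minimum(m,1)
    m[hullmask(c,T,place(box(.03,.06,-.007,.007,.01,.036),p,z0),sh)>0]=0
    return m
def small(m): return cv2.resize(m,None,fx=1/SS,fy=1/SS,interpolation=cv2.INTER_AREA)
def ringm(c,T,p,z0):
    a=np.linspace(0,2*np.pi,90); X=np.array([[.033*np.cos(i),.033*np.sin(i),z] for i in a for z in(.057,.081)])
    return hullmask(c,T,place(X,[p[0],p[1],0],0),c['frame'].shape)
def fit(c,T,f,mask,p,z0,ign=None):
    w=np.ones(mask.shape) if ign is None else 1-ign
    g=cv2.GaussianBlur(mask.astype(np.float32),(0,0),1)
    cost=lambda d:(w*(cv2.GaussianBlur(small(f(c,T,np.array(p)+d*.01,z0)),(0,0),1)-g)**2).sum()
    n=len(p); s=np.vstack([np.zeros(n),np.eye(n)*[.5,.5,8][:n]])
    r=minimize(cost,np.zeros(n),method='Nelder-Mead',options=dict(initial_simplex=s,xatol=.005,fatol=.05,maxfev=150))
    return np.array(p)+r.x*.01,r.fun,mask.sum()
def redmask(c):
    h=cv2.cvtColor(c['frame'],cv2.COLOR_RGB2HSV); return ((h[...,0]<8)|(h[...,0]>172))&(h[...,1]>140)&(h[...,2]>60)
def blob(m,q):
    k,l,st,ce=cv2.connectedComponentsWithStats(m.astype(np.uint8)); i=1+np.argmin([np.hypot(*(ce[j]-q))+(1e3 if st[j][4]<150 else 0) for j in range(1,k)]); return l==i
E
python3 - <<'E'
from h import *
import pickle
s,c=pickle.load(open('ck.pkl','rb')); T=T_wc(c,s)
m=redmask(c); q=np.array([278,220]); k,l,st,ce=cv2.connectedComponentsWithStats(m.astype(np.uint8))
m&=(np.mgrid[:420,:560][0]<300)
print('key',fit(c,T,keyred,m,[.472,-.329,.595],0))
s,c=pickle.load(open('ch.pkl','rb')); T=T_wc(c,s)
h=cv2.cvtColor(c['frame'],cv2.COLOR_RGB2HSV); b=(h[...,0]>14)&(h[...,0]<33)&(h[...,1]>90)&(h[...,2]>60)
b[:,:200]=0;b[:,360:]=0
cs=max(cv2.findContours(b.astype(np.uint8),cv2.RETR_EXTERNAL,cv2.CHAIN_APPROX_NONE)[0],key=cv2.contourArea)
b=cv2.drawContours(np.zeros(b.shape,np.uint8),[cv2.convexHull(cs)],-1,1,-1)
p,f,n=fit(c,T,ringm,b,[.519,.088],0); print('ring',p,f,n)
mid=np.array([.6093,.0798]); print('yaw',np.arctan2(*(mid-p)[::-1]),np.hypot(*(mid-p)))
for i in ('ring_mark',):
    pass
E
```

```text
key (array([ 0.47095971, -0.32380698,  0.58356567]), np.float64(39.75865667010407), np.int64(2717))
ring [0.51672708 0.08809782] 14.037947213024431 3823
yaw -0.08939658167834619 0.09294406848048067
```

```bash
python3 - <<'E'
from h import *
import pickle
g=[.5085,-.2990]; y=.5836
set_gripper(.05,60)
reach([*g,.08],[np.pi,0,y]); print(movel([*g,.0135],feed=.06,stop_force=12)); print(state()['position'])
set_gripper(0.0,60); s=state(); print(s['opening'],s['finger_force'],s['position'],s['time_s'])
movel([*g,.12],feed=.15); pause(.2); s=state(); c=camera('wrist'); pickle.dump((s,dict(c)),open('hk.pkl','wb'))
print(s['opening'],s['position'],s['tool_rot'],s['wrist_force'],s['time_s'])
save(c,'hand')
E
```

```text
False
[ 0.50882011 -0.29932556  0.01399627]
0.012795120512214066 59.15767192840576 [ 0.50879757 -0.29924814  0.01398856] 11.95
0.012871434504687666 [ 0.50782803 -0.29844478  0.11862366] [-3.13924447e+00  6.37389736e-04  5.83566445e-01] [ 0.41331787 -0.00355688 -1.44813991] 13.0083
```

View pics/hand.png

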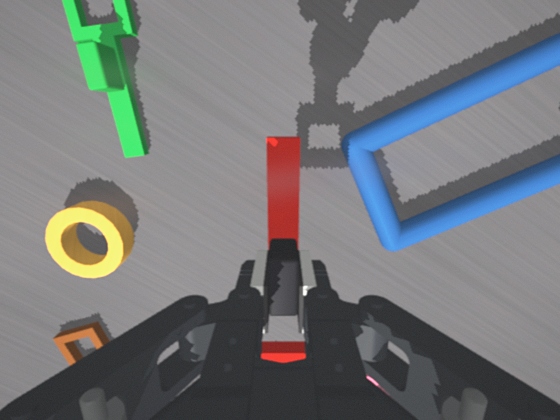

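The key is held, with its tail tip at about (283,137) and its head edge at (283,352). I measure it in the hand from the tail.

```bash
python3 - <<'E'
from h import *
import pickle
s,c=pickle.load(open('hk.pkl','rb')); T=T_wc(c,s)
m=redmask(c); m[:,:240]=0; m[:,330:]=0
ign=np.zeros(m.shape); ign[238:]=1; m[238:]=0
z0=s['position'][2]-.0140
print(m.sum(), np.argwhere(m).min(0),np.argwhere(m).max(0))
P=cloud(c,s); print('tail z',np.nanmedian(P[170:220,275:292,2]), z0+.01)
yk=.5836; p0=np.array(s['position'][:2])-.045*np.array([np.cos(yk),np.sin(yk)])
p,f,n=fit(c,T,keyred,m,[*p0,yk],z0,ign); print(p,f,n)
d=p[:2]-s['position'][:2]; t=s['tool_rot'][2]; R=np.array([[np.cos(t),np.sin(t)],[-np.sin(t),np.cos(t)]])
print('key in tool',R@d,p[2]-t)
E
```

```text
3136 [137 267] [237 299]
tail z 0.11449236707831772 0.11462365978106853
[ 0.46923833 -0.3228714   0.58446181] 47.64548739949249 3136
key in tool [-0.04566238  0.00087898] 0.0008953676653898901
```

```bash
cat >> h.py <<'E'
B=np.array([.5169,.0882]); YH=-.0895
def go(xy,z,yaw,feed=.1,stop=None,iters=1):
    # line move, then correct the steady tracking error
    cmd=np.array([*xy,z],float); tgt=cmd.copy(); r=False
    for i in range(iters+1):
        r=movel(cmd,feed=feed,ori=[np.pi,0,yaw],stop_force=stop)
        if r: return r,cmd
        pause(.25); cmd=cmd+(tgt-state()['position'])
    return r,cmd
E
python3 - <<'E'
from h import *
yaw=YH-.0009; C,S=np.cos(yaw),np.sin(yaw)
t=B-np.array([[C,-S],[S,C]])@[-.0457,.0009]
p=state()['position']; movel([p[0],p[1],.2],feed=.2)
reach([*t,.19],[np.pi,0,yaw])
r,cmd=go(t,.130,yaw); s=state(); print(s['position']-np.array([*t,.13]),s['tool_rot'],cmd-np.array([*t,.13]),s['wrist_force'])
off=cmd[:2]-t
r=movel([*(t+off),.099],feed=.03,ori=[np.pi,0,yaw],stop_force=8); pause(.2)
s=state(); print(r,s['position'],t,s['wrist_force'],s['torque'],s['time_s'])
c=camera('side'); save(c,'side2'); cv2.imwrite('pics/side2.png',cv2.resize(cv2.imread('pics/side2.png')[110:220,200:340],None,fx=4,fy=4,interpolation=cv2.INTER_CUBIC))
E
```

```text
[-4.88420813e-04  1.07382095e-05 -7.90208302e-04] [-3.14157691e+00  7.57832520e-06 -9.04213483e-02] [-1.02333610e-05 -4.52979662e-06  1.66998728e-05] [-0.92815425 -0.04794489 -0.94838881]
True [0.56202863 0.08317568 0.09980043] [0.56233214 0.08317802] [-0.4129844   0.33627947  6.19859843] [-0.00882056  0.16712882 -0.0608066 ] 17.6667
```

The key went down to the shoulder (TCP at 0.0998, expected 0.100). I release it, back off and look.

```bash
python3 - <<'E'
from h import *
import pickle
p=state()['position']
set_gripper(.04); movel([p[0],p[1],.206],feed=.15); set_gripper(.085); pause(.2)
s=state(); c=camera('wrist'); pickle.dump((s,dict(c)),open('pl.pkl','wb'))
T=T_wc(c,s); m=redmask(c); m[300:]=0; m[:,:200]=0; m[:,360:]=0
q=fit(c,T,keyred,m,[*B,YH],.086); print(q, 'dB',(q[0][:2]-B)*1e3, s['time_s'],s['position'])
P=cloud(c,s); print('z',np.nanmedian(P[m][:,2]))
cv2.imwrite('pics/placed.png',cv2.resize(cv2.cvtColor(c['frame'],cv2.COLOR_RGB2BGR)[100:300,180:380],None,fx=3,fy=3))
E
```

```text
(array([ 0.51641257,  0.08814085, -0.09178026]), np.float64(610.1223713994182), np.int64(2815)) dB [-0.48742878 -0.05914526] 19.675 [0.56207858 0.08319446 0.20605062]
z 0.09556849069255613
```

View pics/placed.png

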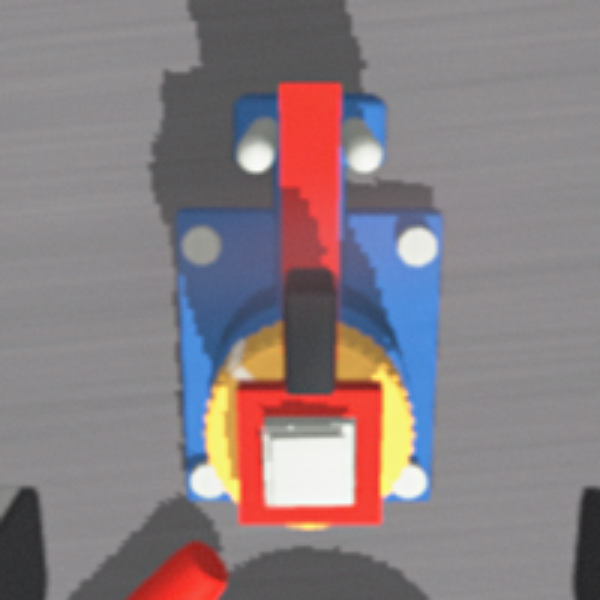

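The key is fully seated, with its tail between the posts (tip at (310,90), posts at (257,150) and (365,150)). Next I grip the ring and turn it while watching the torque.

```bash
cat > turn.py <<'E'
from h import *
import sys
A=np.array([.5169,.0873]); rel=float(sys.argv[1]); Z=.055
y=YH+rel
reach([*A,.21],[np.pi,0,y])
r,cmd=go(A,.15,y); off=cmd-np.array([*A,.15])
f0=state()
r=movel([*(A+off[:2]),Z+off[2]],feed=.06,ori=[np.pi,0,y],stop_force=10); s=state(); print('down',r,s['position'],s['wrist_force']-f0['wrist_force'],s['time_s'])
if r: sys.exit()
t0=s['torque'][2]
set_gripper(.05,80); pause(.2); s=state(); print('grip',s['opening'],s['finger_force'],s['position'],s['wrist_force'],s['torque'],s['time_s'])
j=np.array(s['joints']); j0=j[5]; tq=0; log=[]
while j[5]-j0<rel+.62:
    j[5]+=.04 if tq<.45 else .02
    movej(j); pause(.05); s=state(); tq=s['torque'][2]-t0
    log.append((round(j[5]-j0,2),round(tq,2),round(s['joints'][5]-j0,2)))
    if tq>1.2 or np.hypot(*s['wrist_force'][:2])>60: break
print(log); print(s['wrist_force'],s['torque'],s['opening'],s['time_s'])
E
python3 turn.py 0.6
```

```text
down False [0.51720529 0.08731697 0.05537872] [0.03455673 0.188994   0.39724122] 23.575
grip 0.06348378183397822 86.08388543128967 [0.51727045 0.08742305 0.05596564] [-2.14566053  0.29638949  6.25607051] [0.13728775 0.5171266  0.00744324] 24.1167
[(np.float64(0.04), np.float64(-0.01), np.float64(0.04)), (np.float64(0.08), np.float64(-0.03), np.float64(0.08)), (np.float64(0.12), np.float64(0.01), np.float64(0.12)), (np.float64(0.16), np.float64(0.08), np.float64(0.16)), (np.float64(0.2), np.float64(0.16), np.float64(0.2)), (np.float64(0.24), np.float64(0.18), np.float64(0.24)), (np.float64(0.28), np.float64(0.18), np.float64(0.28)), (np.float64(0.32), np.float64(0.1), np.float64(0.32)), (np.float64(0.36), np.float64(0.15), np.float64(0.36)), (np.float64(0.4), np.float64(0.11), np.float64(0.4)), (np.float64(0.44), np.float64(0.12), np.float64(0.44)), (np.float64(0.48), np.float64(0.14), np.float64(0.48)), (np.float64(0.52), np.float64(0.16), np.float64(0.52)), (np.float64(0.56), np.float64(0.1), np.float64(0.56)), (np.float64(0.6), np.float64(0.1), np.float64(0.6)), (np.float64(0.64), 
[... 382 characters left out ...]
(0.92), np.float64(0.09), np.float64(0.92)), (np.float64(0.96), np.float64(0.15), np.float64(0.96)), (np.float64(1.0), np.float64(0.1), np.float64(1.0)), (np.float64(1.04), np.float64(0.14), np.float64(1.04)), (np.float64(1.08), np.float64(0.24), np.float64(1.08)), (np.float64(1.12), np.float64(0.48), np.float64(1.12)), (np.float64(1.14), np.float64(0.58), np.float64(1.14)), (np.float64(1.16), np.float64(0.75), np.float64(1.16)), (np.float64(1.18), np.float64(0.86), np.float64(1.18)), (np.float64(1.2), np.float64(1.03), np.float64(1.2)), (np.float64(1.22), np.float64(1.13), np.float64(1.22))]
[-2.12848931  5.5845912   4.68410216] [0.87501773 0.19255449 1.14975465] 0.06355505266480886 34.0167
```

```bash
python3 - <<'E'
from h import *
import pickle
j=np.array(state()['joints']); j[5]+=.015; movej(j); pause(.4); s=state(); print(s['torque'],s['wrist_force'])
set_gripper(.085); p=state()['position']; movel([p[0],p[1],.2],feed=.1)
reach([.562,.0832,.206],[np.pi,0,YH]); pause(.3); s=state(); c=camera('wrist')
T=T_wc(c,s); m=redmask(c); m[300:]=0; m[:,:200]=0; m[:,360:]=0
q=fit(c,T,keyred,m,[*B,YH],.086); print(q,(q[0][:2]-B)*1e3,s['time_s'],np.nanmedian(cloud(c,s)[m][:,2]))
cv2.imwrite('pics/tight.png',cv2.resize(cv2.cvtColor(c['frame'],cv2.COLOR_RGB2BGR)[100:300,180:380],None,fx=3,fy=3))
E
```

```text
[0.7504082  0.28556131 1.32449246] [-1.76924617  4.90343292  5.5780319 ]
(array([ 0.51700115,  0.08835711, -0.10966378]), np.float64(634.3218235838925), np.int64(2794)) [0.10114683 0.15710528] 37.5667 0.09554011965698672
```

View pics/tight.png

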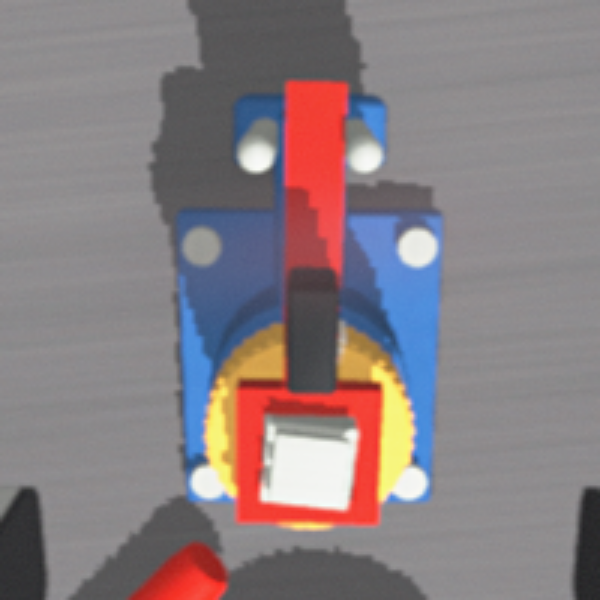

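The tail now bears on the right post (365,150). The key is flat on the shoulder and the barrel has turned only within its play. The ring mark has moved from (240,355) to about (342,345), so I hand the job in.

```bash
python3 -c "
from cell import *
print(hand_in())"
```

```text
the job is handed in; nothing more can be done
None
```

The key is on the barrel's square head with its tail between the posts, the lock ring is tightened to about 1.3 N m, and the job is handed in with the key left on; `hand_in()` returned no verdict.

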